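Clamp spacer bars in the vee-saddle fixture

ROBOT

A 7-joint arm with a two-finger parallel gripper is mounted at the origin on a cart in front of the work surface, level with it; the furniture and walls round the work are solid. World frame = base frame: x ahead of the robot, y to its left, z up, the work surface at z = 0. Lengths are in m, angles in rad, forces in N, time in s.
With the tool pointing down it reaches from about 0.4 to 0.9 m from the base axis. Payload 5.6 kg.
Tool frame: the origin (TCP) lies midway between the tips of the shut fingers; the grasp point (between the pads) lies 19 mm behind it; z points along the fingers, y is the line along which they close (so a half turn about z gives the same grasp; the last joint's range is limited). The gripper opens to 92 mm and grips with 3 to 60 N. Pads are 20 mm wide; open, the fingers measure 128 mm over their backs; the gripper's body (75 mm by 189 mm) begins 69 mm behind the grasp point.
Start: joints at [-1.35, 0.468, -0.012, 1.603, 0.006, 1.071, -0.056], TCP at [0.17, 0.628, 0.215] pointing down, gripper open.
Joint ranges: [-2.53, 2.53], [-0.31, 2.02], [-1.57, 1.55], [0.28, 2.44], [-1.29, 4.43], [0.15, 1.84], [-2.92, 2.92]. Speed limits (rad/s): [2.57, 2.57, 3.14, 3.14, 3.14, 3.14, 3.14].

INTERFACE

Orientations are given as a 3x3 rotation matrix whose columns are the frame's x, y, z axes.
In Python, from station import env, effector, solver, viewer, workorder, search_frame, tip_of gives the robot as it stands. Calls block until the motion is done:
- env.reach(position, orientation): joint-space move of the TCP to a pose.
- env.movel(position, frame=None, rate=0.15): straight line of the TCP; frame=None keeps the orientation; rate is the mean speed in m/s.
- env.goto_joints(angles): joint-space move.
- effector.release() and effector.grasp(squeeze=None): open the fingers fully, or close them until they stop; squeeze is the grip in N (None keeps the last).
- env.pause(seconds).
- solver.inverse_kinematics(position, orientation): joint angles nearest the present ones, or None.
- env.sense(): the state.
- viewer.read_camera(name): name is "scene" or "top"; returns (picture, depth): 400x640x3 uint8, red, green, blue; 400x640 float32, m along the optical axis (not along the pixel's ray), 0 where there is no reading.
- viewer.camera_info(name): a dict with "intrinsics" (3x3 intrinsics, pixels), "dist_coeffs" ([k1, k2, p1, p2, k3] as OpenCV has them; the pictures are not rectified), "eye" and "rotation" of the camera in the world. Camera axes: x right, y up, looking along -z (the intrinsics and any distortion apply to the point x, -y, -z); pixel columns grow to the right and rows downward; lengths in m; the calibration is good to about 2 mm. A picture is of the moment at which its call begins. camera_info takes no time and is no camera call.
A pose or a line that the arm cannot do raises env.PlanningError and nothing moves.
- workorder.finish_job(): hands the job in; it is judged then, once.
Trained networks look in the newest picture that a camera, given by its name, has taken for a name from the list of things; names that differ only in an ending like _2 or _b are one class to them, and where a whole thing is asked for, a point or a joint stands for the part that bears it (a point fixed in the world has none). Each returns a list of dicts, best first, with "score" (0 to 1); they miss things now and then, are a little off and sometimes report something else, mostly with a low value. They report only what shows in the picture. A call takes as long as a camera call.
- search_frame(camera, name): "at" ([x, y, z] in m, in world coordinates, good to about 4 mm: the middle of the surface that is visible of it).
- tip_of(camera, name): "at" ([x, y, z] in m, in world coordinates, good to about 4 mm: a listed point, or the origin of a listed thing).
The state is a dict: "t": time; "joint_positions": joint angles; "joint_velocities": joint speeds; "tau": joint torques, N m; "ee_pos": TCP position; "tcp_rot": TCP orientation; "wrist_force": force on the tool from outside, world axes, zero at the start; "moment": the same for the moment, N m; "gripper_width": finger opening in m; "grasp_force": force on a finger pad.
Only numpy, scipy, OpenCV 4.12 (cv2) and the standard library are available. Lean on these libraries where they do the work, as an engineer would, in place of code of your own. Each camera call takes 0.05 s, during which the arm holds its last target. There are 200 camera calls.

TASK

The steel spacer bars lying on the blue bench have to be clamped for marking: throw the slack latch loop back off the keeper, swing up the fixture's hold-down strap, and lay every bar level in a notch of its own in the two white saddles with its square heads outside them. Then swing the strap down onto the bars, and, while the lever is still up, hook the latch's wire loop over the keeper on the strap's end and push the lever down past its toggle point until it is fully home. Do not push the tape measure, the spanner or the corner bracket out of their places.

Things in the scene. Friction and masses are not known exactly. Their poses are not given: they have to be found in the camera images.
- bar0: Spacer bar: plain steel, 150 mm long along its own y; round shank 16 mm thick and 122 mm long in the middle, a square head 22 x 22 mm and 14 mm long at either end. Origin at its middle, on its axis. 0.28 kg. Starts lying on its heads on the blue bench, axis 11 mm above it. Both ends are alike. Two or three bars are there; an absent one reads None.
- bar1: Another spacer bar, the same as bar0.
- bar2: Another spacer bar, the same as bar0.
- fixture: Vee-saddle fixture, fixed to the right-hand black bench. Origin at bench height under the middle; z up, -x end: latch, +x end: strap hinge. Base x -90 to 128, y +-60, 10 mm high. Two white saddles at y = +-(42 to 54), x +-66, tops at z = 75 mm, with three 90 degree vees along y, 28 mm wide, 14 mm deep. Latch block x -84 to -70, y +-20, up to z = 84 mm; hinge block from x = 101 to 123 mm.
- notch0 (a point): Middle of a bar's axis when seated in the vee at fixture x = -44 mm (nearest the latch), 72 mm above the bench; axes as the fixture's. The seated bar lies along y, its heads outside the saddles with 7 mm end play either way.
- notch1 (a point): The same for the vee at x = 0.
- notch2 (a point): The same for the vee at x = 44 mm (nearest the hinge).
- strap_hinge (a point): On the strap's hinge axis (along the fixture's y), at fixture x = 112, y = 0, z = 88 mm; axes as the fixture's.
- strap_end (a point): Middle of the strap's bar 183 mm from its hinge, near the free end. The strap is a steel bar 32 mm wide (y), 8 mm thick, 195 mm from hinge to end, with a 26 mm wide, 4 mm thick rubber pad under it (48 to 176 mm from the hinge); at its end the keeper's back plate stands 7 mm above the bar's top. Axes: x from free end to hinge, y along the hinge, z out of its top.
- strap (a joint): Strap hinge, rad: 0 is down on the bars, level; 1.57 is upright; stop at 1.95. Stiff: it stays where it is left (about 4 N at its end moves it). Starts down over the empty notches. Swung a little past upright (1.6 to 1.8) it leaves the gripper room over the last notch. A parked arm hangs 0.59 m above the bench behind it.
- keeper (a point): On the strap's free end, where the axis of the loop's cross-bar lies once the latch is tight (203 mm from the hinge, 2 mm below mid-plane). Keeper 26 mm wide: ledge 3 mm below this point; lip 4.5 to 7.5 mm to its outer side (-x), rising 2 mm above it; back plate 4.5 mm to its inner side, rising 13 mm above it. The bar drops in from above between lip and plate. Axes as the strap's.
- lever_pivot (a point): On the latch lever's axis (along the fixture's y), at fixture x = -96, y = 0, z = 56 mm.
- lever_tip (a point): Outer face of the latch lever near its tip, 48 mm along it from the pivot. The lever is a steel channel 24 mm wide; its outer face lies 7 mm off the line through the pivot; its last 3 mm is a tab turned 9 mm outward.
- latch_lever (a joint): Latch lever, rad: 0 is closed, hanging down along the latch block; grows as it swings outward (fixture -x) and up; 1.57 is level; stop at 2.05. Starts open, 1.9 to 2.05, and stays where it is left. With the loop hooked the toggle point is near 0.3: about 5 N at 36 mm from the pivot takes it over, then it is drawn home.
- loop_bar (a point): Middle of the loop's cross-bar, on its axis. The loop is a wire U, 6 mm thick: cross-bar and two legs 38 mm apart (44 mm over all, along y), hinged on the lever 14 mm from the lever's pivot; the cross-bar swings at 40 mm about that hinge and, sprung, stretches out up to 8 mm more.
- latch_loop (a joint): Loop's angle on the lever, rad. latch_loop minus latch_lever is its lean from upright: positive outward (fixture -x), negative inward. It swings freely. Starts slack over the keeper: over its lip and leaning on its back plate (lean about -0.5), the bar some 7 mm above the keeper point. Swung outward past upright it falls along the open lever (stop at 3.0) and frees the strap.
- loop_hinge (a point): On the loop's hinge axis on the lever (along the fixture's y); it moves with the lever.
- tape_measure: Bystander: tape measure, 30 x 88 x 69 mm, on the black bench.
- spanner_13: Bystander: combination spanner 193 mm long, on the black bench to the right of the fixture.
- corner_bracket: Bystander: die-cast corner bracket, 42 mm, on the black bench beyond the fixture.

How it is judged:
By the outcome, as a careful person would: the job done as asked, in the order asked, and still so for the second after the job is handed in, with the robot touching nothing.
Of bar0, bar1, bar2 only 2 to 3 are there at a start; the rules pass over those that are not, and their reading is None.
At some moment in a run one of bar0, bar1, bar2 may be knocked a few centimetres aside while the robot is not near it.
Once in a run the grip may slacken for a moment while it holds something.
It also fails if it takes over 192 s, if anything falls off the work surface, if the arm or the gripper's body presses on something with over 40 N, if the wrist force passes 120 N, or if a joint passes its speed limit or range.

## Working session

There is one attempt and no reset: what is moved stays moved. The work goes in short steps, each a Python script; the robot and the scene stay as the last script left them, time stands still between calls to the robot, and variables do not carry over. Pictures are saved under pics/ and viewed, at most 14 in all, crops included, and the job is handed in when it is done.

```bash
ls; mkdir -p pics; cat > h.py <<'E'
import numpy as np, cv2
from station import env, effector, solver, viewer, workorder, search_frame, tip_of
def snap(cam,name=None):
    p,d=viewer.read_camera(cam)
    if name: cv2.imwrite(f'pics/{name}.png',p[:,:,::-1])
    return p,d
def world(cam,u,v,depth):
    c=viewer.camera_info(cam);K=np.array(c['intrinsics']);
    n=cv2.undistortPoints(np.array([[[u,v]]],float),K,np.array(c['dist_coeffs']))[0,0]
    return np.array(c['eye'])+np.array(c['rotation'])@(np.array([n[0],-n[1],-1])*depth)
def pix(cam,P):
    c=viewer.camera_info(cam);K=np.array(c['intrinsics'])
    q=np.array(c['rotation']).T@(np.array(P)-c['eye']);q=q*[1,-1,-1]
    return cv2.projectPoints(q.reshape(1,1,3),np.zeros(3),np.zeros(3),K,np.array(c['dist_coeffs']))[0].ravel()
E
python3 - <<'E'
from h import *
for c in('scene','top'):
    snap(c,c+'0'); i=viewer.camera_info(c); print(c,i['eye'],np.round(i['rotation'],3).tolist(),i['intrinsics'])
    for n in 'bar0 notch0 notch1 notch2 strap_hinge strap_end keeper lever_pivot lever_tip loop_bar loop_hinge fixture tape_measure spanner_13 corner_bracket'.split():
        print(n,[(np.round(r['at'],3).tolist(),round(r['score'],2)) for r in tip_of(c,n)][:4])
print(env.sense())
E
```

```text
pics
scene [0.94163482 0.23943764 1.08647688] [[-0.743, -0.588, 0.319], [0.669, -0.659, 0.343], [0.008, 0.469, 0.883]] [[378.40679298   0.         319.10654397]
 [  0.         378.40679298 200.29732851]
 [  0.           0.           1.        ]]
bar0 [([0.464, 0.234, 0.011], 0.91), ([0.471, 0.007, 0.013], 0.74)]
notch0 [([0.531, -0.296, 0.073], 0.91), ([0.487, -0.282, 0.069], 0.73), ([0.57, -0.312, 0.068], 0.58)]
notch1 [([0.531, -0.296, 0.073], 0.91), ([0.487, -0.282, 0.069], 0.73), ([0.57, -0.312, 0.068], 0.58)]
notch2 [([0.531, -0.296, 0.073], 0.91), ([0.487, -0.282, 0.069], 0.73), ([0.57, -0.312, 0.068], 0.58)]
strap_hinge [([0.632, -0.334, 0.087], 0.62)]
strap_end []
keeper [([0.439, -0.27, 0.082], 0.73), ([0.423, -0.255, 0.058], 0.42)]
lever_pivot [([0.442, -0.264, 0.058], 0.63), ([0.572, -0.313, 0.069], 0.41)]
lever_tip [([0.401, -0.247, 0.081], 0.43)]
loop_bar [([0.443, -0.267, 0.089], 0.45)]
loop_hinge [([0.425, -0.259, 0.058], 0.44), ([0.44, -0.269, 0.082], 0.28)]
fixture [([0.526, -0.298, -0.003], 0.74), ([0.467, -0.274, 0.089], 0.38)]
tape_measure [([0.6, -0.499, 0.001], 
[... 1324 characters left out ...]
ay([ 2.43119763e-04,  1.26012157e-03,  8.54354238e-05,  1.48929167e-03,
       -7.36878776e-04, -1.36821382e-03, -2.33734450e-04]), 'tau': array([ 1.14932823e-04, -5.20408058e+01, -1.23624830e-02, -2.44056058e+01,
       -5.66926261e-02,  1.13930478e-02,  2.29643854e-05]), 'ee_pos': array([0.16949421, 0.62749435, 0.21458469]), 'tcp_rot': array([[-9.65390431e-01,  2.60808961e-01, -2.09531012e-05],
       [ 2.60808962e-01,  9.65390431e-01, -2.51640973e-05],
       [ 1.36649013e-05, -2.97579354e-05, -9.99999999e-01]]), 'wrist_force': array([ 0.36412476, -0.07628357,  0.71635686]), 'moment': array([-0.02889063, -0.01427927,  0.01311219]), 'grasp_force': 0.0, 'gripper_width': 0.09194447950732483}
```

View pics/scene0.png

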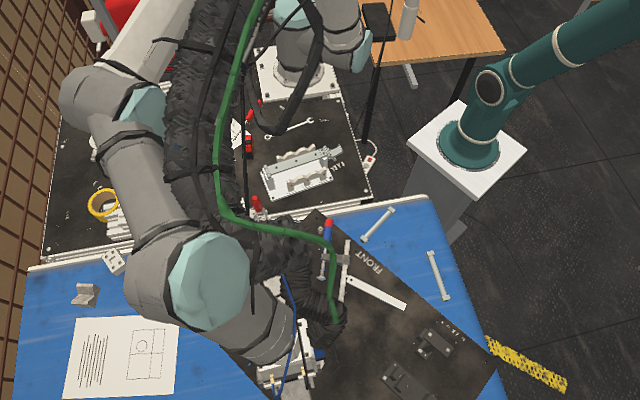

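View pics/top0.png

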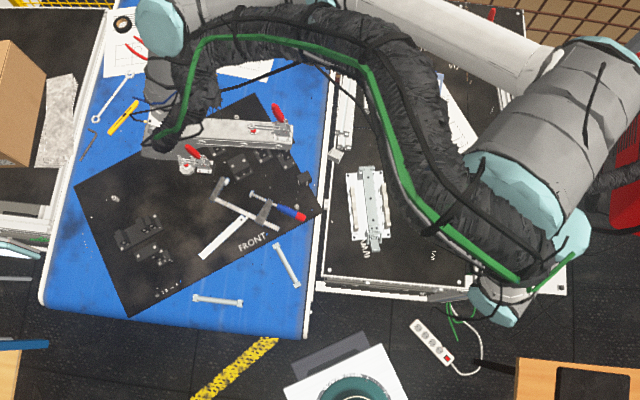

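The scene picture shows two bars, at about (378,223) and (438,275); in the top picture they are at (287,265) and (217,299). The fixture is at (365,205) in top, with the strap down. The arm hides part of the blue bench, so I'll fit the fixture, move over it and look again.

```bash
cat >> h.py <<'E'
import os,json
if os.path.exists('fx.json'):
    fx=json.load(open('fx.json')); O=np.array(fx[:2]); TH=fx[2]
    EX=np.array([np.cos(TH),np.sin(TH),0]); EY=np.array([-np.sin(TH),np.cos(TH),0]); EZ=np.array([0,0,1.])
    def F(x,y,z): return np.array([O[0],O[1],0])+(x*EX+y*EY)/1000+EZ*z/1000
    def toF(p):
        d=np.array(p)-[O[0],O[1],0]; return np.round(np.array([d@EX,d@EY,d[2]])*1000,1)
def R(yax,z=(0,0,-1)):
    y=np.array(yax,float);y/=np.linalg.norm(y);z=np.array(z,float);z/=np.linalg.norm(z)
    return np.column_stack([np.cross(y,z),y,z])
def best(pos,yax,z=(0,0,-1)):
    q0=env.sense()['joint_positions'];o=[]
    for s in(1,-1):
        r=R(s*np.array(yax),z);q=solver.inverse_kinematics(pos,r)
        if q is not None:
            q=np.array(q);o.append((np.abs(q-q0).max()+.3*abs(q[6]),s,r,q))
    return min(o,key=lambda t:t[0])
def st():
    s=env.sense();print('t%.1f'%s['t'],np.round(s['ee_pos'],4),'F',np.round(s['wrist_force'],1),'w%.4f g%.1f'%(s['gripper_width'],s['grasp_force']));return s
E
python3 - <<'E'
import numpy as np,json
M=np.array([[-44,0],[0,0],[44,0],[112,0],[-96,0],[0,0],[-71,0]])
scene=[(.487,-.282),(.531,-.296),(.570,-.312),(.632,-.334),(.442,-.264),(.526,-.298),None]
top=[(.484,-.285),(.526,-.298),(.567,-.311),(.632,-.337),(.439,-.266),(.524,-.296),(.46,-.276)]
P=[];Q=[]
for L in(scene,top):
    for m,q in zip(M,L):
        if q: P.append(m/1000);Q.append(q)
P=np.array(P);Q=np.array(Q);p=P-P.mean(0);q=Q-Q.mean(0)
th=np.arctan2((p[:,0]*q[:,1]-p[:,1]*q[:,0]).sum(),(p*q).sum());c,s=np.cos(th),np.sin(th)
o=Q.mean(0)-np.array([[c,-s],[s,c]])@P.mean(0);print(o,th,np.degrees(th))
print(np.round((Q-(P@np.array([[c,s],[-s,c]])+o))*1000,1).tolist())
json.dump([*o,th],open('fx.json','w'))
E
python3 - <<'E'
from h import *
p=env.sense()['ee_pos']
env.movel(p+[0,0,.17])
t=F(-92,0,180); c=best(t,EY); print(c[1],np.round(c[3],2))
env.reach(F(-92,0,350),c[2]); st()
env.reach(t,c[2]); st()
for cm in('scene','top'):
    snap(cm,cm+'1')
    for n in ['bar0','loop_bar','loop_hinge','lever_tip','keeper','strap_end','spanner_13','tape_measure']:
        print(n,[(np.round(r['at'],3).tolist(),toF(r['at']).tolist(),round(r['score'],2)) for r in tip_of(cm,n)][:4])
E
```

```text
[ 0.5274389  -0.29755224] -0.34471315058405877 -19.750608671124176
[[1.0, 0.7], [3.6, 1.6], [1.1, 0.4], [-0.9, 1.4], [4.9, 1.1], [-1.4, -0.4], [-2.0, -2.3], [-1.4, -0.4], [-1.9, 1.4], [-0.9, -1.6], [1.9, -0.9], [-3.4, 1.6], [-0.6, -2.4]]
-1 [-0.25  0.37  0.89  2.01 -0.36  0.93 -1.08]
t6.2 [ 0.4414 -0.2657  0.3499] F [ 0.3 -0.1 -0.5] w0.0921 g0.0
t6.9 [ 0.4418 -0.2672  0.1811] F [-0.3  0.1  0.5] w0.0916 g0.0
bar0 [([0.475, 0.005, 0.013], [-151.7, 266.6, 13.0], 0.58), ([0.462, 0.234, 0.013], [-240.9, 478.8, 12.8], 0.57)]
loop_bar [([0.459, 0.234, 0.011], [-244.0, 477.5, 11.0], 0.55), ([0.446, -0.267, 0.09], [-86.4, 1.1, 90.2], 0.4)]
loop_hinge [([0.425, -0.256, 0.059], [-110.4, 4.7, 59.3], 0.52)]
lever_tip [([0.402, -0.249, 0.08], [-134.7, 3.0, 80.3], 0.69)]
keeper [([0.441, -0.27, 0.082], [-90.8, -2.8, 82.3], 0.76)]
strap_end [([0.466, -0.277, 0.087], [-65.3, -1.5, 87.1], 0.78)]
spanner_13 [([0.436, -0.474, -0.002], [-27.0, -196.6, -1.5], 0.58), ([0.475, 0.004, 0.011], [-151.5, 266.0, 10.6], 0.4)]
tape_measure [([0.598, -0.494, -0.0], [132.4, -161.2, -0.5], 0.54), ([0.437, -0.476, -0.001], [-24.4, -198.7, -1.2], 0.52), ([0.462, -0.275, 0.089], [-69.2, -1.0, 88.9], 0.45)]
bar0 [([0.474, 0.008, 0.012], [-153.3, 269.1, 11.6], 0.58), ([0.458, 0.232, 0.008], [-244.8, 475.2, 8.3], 0.55)]
loop_bar [([0.484, -0.284, 0.07], [-45.0, -2.2, 69.8], 0.41)]
loop_hinge []
lever_tip []
keeper [([0.458, 0.232, 0.011], [-244.3, 475.5, 10.7], 0.25)]
strap_end []
spanner_13 []
tape_measure []
```

View pics/scene1.png

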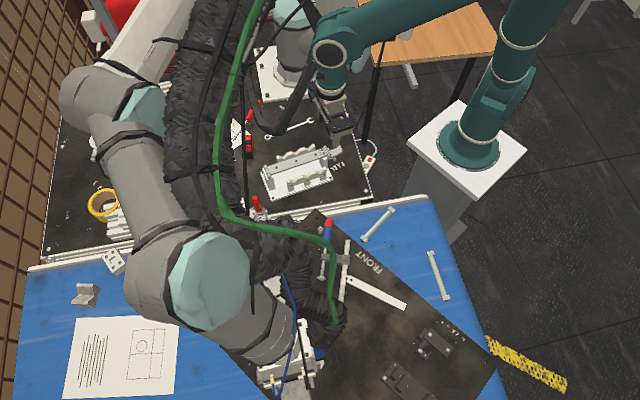

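View pics/top1.png

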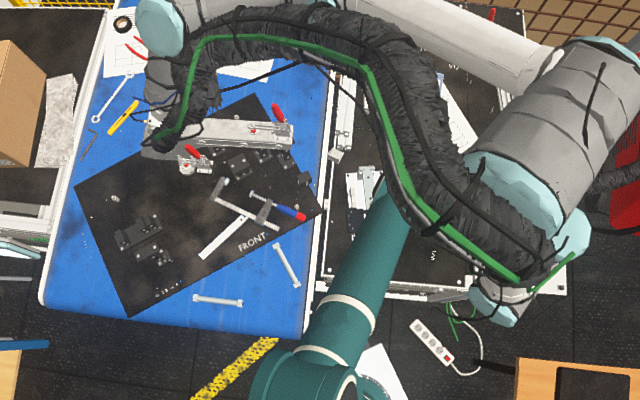

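Two bars only; our arm is the teal one. The fixture is in view in scene at (300,165). Next I'll pinch the loop by its legs and throw it back along its arc.

```bash
python3 - <<'E'
from h import *
env.movel(F(-92,0,82),rate=.1); st()
effector.grasp(8); st()
for a in np.linspace(-.35,.6,7):
    env.movel(F(-108.9-40*np.sin(a)-1,0,61.4+40*np.cos(a)-14),rate=.08)
s=st()
effector.release(); st()
env.movel(s['ee_pos']+[0,0,.12]); 
p,d=snap('scene')
u,v=pix('scene',F(0,0,70)).astype(int); 
cv2.imwrite('pics/l1.png',cv2.resize(p[v-55:v+55,u-75:u+75,::-1],None,fx=5,fy=5,interpolation=3))
for n in ['loop_bar','loop_hinge','lever_tip','keeper']:
    print(n,[(toF(r['at']).tolist(),round(r['score'],2)) for r in tip_of('scene',n)][:3])
E
```

```text
t8.9 [ 0.4412 -0.2668  0.0825] F [-0.8  0.6 -0.4] w0.0918 g0.0
t9.7 [ 0.4409 -0.2664  0.082 ] F [-0.1  0.9  1.1] w0.0435 g8.0
t11.4 [ 0.4024 -0.2526  0.0801] F [ 0.9  0.5 -1.4] w0.0435 g8.0
t12.3 [ 0.4028 -0.2528  0.0804] F [-0.9  0.3  0.1] w0.0920 g0.0
loop_bar [([-141.5, -0.1, 76.4], 0.61)]
loop_hinge [([-110.1, 4.6, 57.2], 0.49)]
lever_tip [([-137.3, 2.1, 75.0], 0.45)]
keeper [([-92.6, -0.3, 83.4], 0.6)]
```

View pics/l1.png

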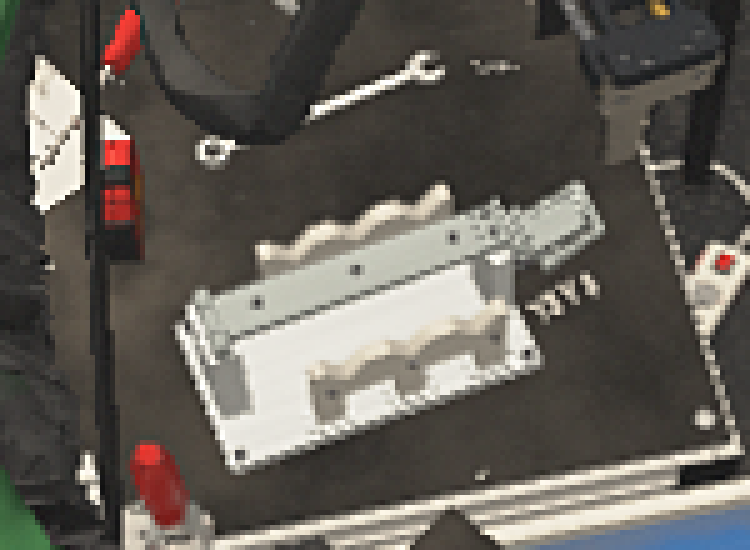

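The crop shows the strap lying free. The loop now lies out along the lever, with its bar at about (590,220). Next I'll swing the strap up with a side pinch.

```bash
cat >> h.py <<'E'
def tz(t): return np.sin(t)*EX-np.cos(t)*EZ
def strap_tcp(phi,r,t,back=9): return F(112-r*np.cos(phi),0,88+r*np.sin(phi))+back/1000*tz(t)
E
python3 - <<'E'
from h import *
ph=np.linspace(0,1.74,13); tl=np.interp(ph,[0,.3,1.74],[0,.1,.7])
c=best(F(-50,0,79),EY); s=c[1]
for p,t in zip(ph,tl):
    q=solver.inverse_kinematics(strap_tcp(p,162,t),R(s*EY,tz(t)))
    if q is None: print('noik',p,t)
print(np.round(q,2))
env.movel(F(-50,0,150),R(s*EY)); env.movel(F(-50,0,79),rate=.1); st()
effector.grasp(25); st()
for p,t in list(zip(ph,tl))[1:]:
    env.movel(strap_tcp(p,162,t),R(s*EY,tz(t)),rate=.12)
    f=env.sense()['wrist_force']; print(round(p,2),np.round(f,1))
e=st()
effector.release()
env.movel(e['ee_pos']-.13*tz(tl[-1])); st()
p,d=snap('scene','sc2')
for n in ['strap_end','keeper','strap_hinge','bar0','loop_bar','lever_tip']:
    print(n,[(toF(r['at']).tolist(),round(r['score'],2)) for r in tip_of('scene',n)][:3])
E
```

```text
[ 0.04  0.37  0.54  1.95 -1.06  0.31 -0.5 ]
t15.1 [ 0.4806 -0.2811  0.0793] F [ 1.  -0.  -0.8] w0.0918 g0.0
t16.1 [ 0.4804 -0.2804  0.079 ] F [0.4 0.  0.5] w0.0317 g25.0
0.14 [-1.   0.9  0.2]
0.29 [-1.7  1.6  0.6]
0.43 [-3.4  3.4  2.6]
0.58 [-4.3  4.3  3.2]
0.72 [-5.5  5.1  5.7]
0.87 [-4.3  5.7  7.1]
1.01 [-4.8  4.2  6.1]
1.16 [-0.9  3.3  3.6]
1.3 [0.2 3.  5.1]
1.45 [-0.6  5.3 15.5]
1.6 [ 1.   5.5 22.8]
1.74 [ 3.4  5.4 27.4]
t20.3 [ 0.6719 -0.3492  0.2525] F [ 3.4  5.4 27.4] w0.0262 g25.0
t22.4 [ 0.5932 -0.3205  0.3516] F [ 0.2  0.1 -0.2] w0.0918 g0.0
strap_end [([111.2, 2.9, 272.7], 0.8)]
keeper [([103.1, 0.5, 285.8], 0.84)]
strap_hinge [([113.6, 1.4, 89.3], 0.55)]
bar0 [([-152.6, 267.0, 12.0], 0.69)]
loop_bar [([-142.9, -0.7, 74.2], 0.55)]
lever_tip [([-134.2, 2.6, 78.7], 0.57)]
```

```bash
cat >> h.py <<'E'
def bars(cam,guess,p=None,z=.011):
    """axis middle + direction of bars near guesses, by colour on the blue bench, projected on plane z"""
    if p is None: p,_=snap(cam)
    hsv=cv2.cvtColor(p,cv2.COLOR_RGB2HSV); c=viewer.camera_info(cam); out=[]
    for g in guess:
        u,v=pix(cam,[*g[:2],z]).astype(int); w=45
        m=((hsv[...,1]<110)&(hsv[...,2]>95)).astype(np.uint8)
        M=np.zeros_like(m);M[max(0,v-w):v+w,max(0,u-w):u+w]=m[max(0,v-w):v+w,max(0,u-w):u+w]
        n,l,s,ct=cv2.connectedComponentsWithStats(M,connectivity=8)
        k=min(range(1,n),key=lambda i:np.hypot(*(ct[i]-[u,v]))+(1e3 if s[i,4]<60 else 0))
        ys,xs=np.nonzero(l==k); P=[]
        for x,y in zip(xs,ys):
            r=world(cam,x,y,1)-c['eye'];P.append((np.array(c['eye'])+r*(z-c['eye'][2])/r[2])[:2])
        P=np.array(P); (cx,cy),(a,b),_=cv2.minAreaRect((P*1000).astype(np.float32))
        q=P-P.mean(0);d=np.linalg.svd(q)[2][0] if len(q)<3000 else None
        if d[1]<0:d=-d
        out.append((np.array([cx,cy])/1000,d,max(a,b),min(a,b),len(P)))
        print(cam,np.round(out[-1][0],4),'mean',np.round(P.mean(0),4),'ang%.1f'%np.degrees(np.arctan2(d[1],d[0])),'L%.0f W%.0f n%d'%(max(a,b),min(a,b),len(P)))
    return out
E
python3 - <<'E'
from h import *
effector.grasp(5)
t=.7; c=best(F(70,0,251),EY,tz(t)); s=c[1]
env.movel(F(75,0,275),R(s*EY,tz(t)))
env.movel(F(80,0,255),rate=.1)
for x in range(95,124,5):
    env.movel(F(x,0,253),rate=.08); print(x,np.round(env.sense()['wrist_force'],1))
env.movel(F(60,0,290)); effector.release()
p,d=snap('scene','sc3')
for n in ['strap_end','keeper','bar0']:
    print(n,[(toF(r['at']).tolist(),np.round(r['at'],3).tolist(),round(r['score'],2)) for r in tip_of('scene',n)][:3])
G=[(.474,.006),(.460,.233)]
bars('scene',G,p)
p,d=snap('top','top3'); bars('top',G,p)
print([(np.round(r['at'],3).tolist(),round(r['score'],2)) for r in tip_of('top','bar0')]); st()
E
```

```text
95 [ 0.1 -0.4 -0.3]
100 [ 0.1  0.1 -0.5]
105 [-0.7  0.5 -0.7]
110 [ 0.1  0.6 -0.7]
115 [ 1.1  0.2 -0.4]
120 [ 0.7  0.4 -0.1]
strap_end [([142.6, -0.6, 265.9], [0.662, -0.346, 0.266], 0.52), ([-134.8, 273.3, 12.1], [0.493, 0.005, 0.012], 0.37)]
keeper [([138.5, -2.6, 287.0], [0.657, -0.347, 0.287], 0.49)]
bar0 [([-138.5, 272.0, 11.0], [0.489, 0.005, 0.011], 0.53)]
scene [ 0.43   -0.0515] mean [ 0.4519 -0.0452] ang150.2 L294 W174 n1473
scene [0.4607 0.236 ] mean [0.4618 0.2381] ang59.4 L155 W30 n357
top [0.4905 0.0051] mean [0.49   0.0046] ang4.8 L153 W24 n307
top [0.4605 0.2365] mean [0.4603 0.2355] ang59.5 L156 W24 n321
[([0.492, 0.013, 0.009], 0.73), ([0.459, 0.236, 0.012], 0.59)]
t28.9 [ 0.5839 -0.3179  0.29  ] F [0.1 0.1 0.1] w0.0918 g0.0
```

```bash
python3 - <<'E'
import cv2
p=cv2.imread('pics/top3.png');cv2.imwrite('pics/top3c.png',cv2.resize(p[150:330,150:410],None,fx=3,fy=3,interpolation=3))
E
```

```text
(no output)
```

View pics/top3c.png

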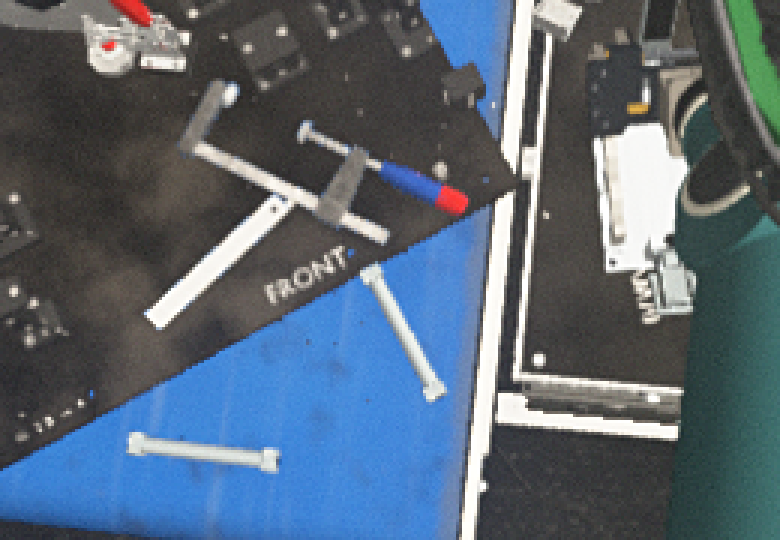

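In the crop, bar A lies at (400,335) and bar B at (203,452), both clear. I'll pick A first and lay it in notch2 with the tool tilted.

```bash
cat >> h.py <<'E'
def pick(c,d):
    n=np.array([-d[1],d[0],0]); P=np.array([c[0],c[1],.005])
    b=best(P,n)
    env.reach(P+[0,0,.20],b[2]); env.movel(P+[0,0,.06]); env.movel(P,rate=.08); st()
    effector.grasp(40); st()
    env.movel(P+[0,0,.22],rate=.2); return st()
def place(x,al,drop=2.0,y=0):
    yx=np.cos(al)*EX+np.sin(al)*EZ; A=F(x,y,72+drop)+.006*tz(al)
    b=best(A,yx,tz(al)); print('place',b[1],np.round(b[3],2))
    env.reach(A+[0,0,.16],b[2]); env.movel(A+[0,0,.03],rate=.12); st()
    for h in(.02,.012,.006,.003,0):
        env.movel(A+[0,0,h],rate=.04); f=env.sense()['wrist_force']
        print(h,np.round(f,1))
    s=st()
    return A,b
E
python3 - <<'E'
from h import *
print('start')
c,d,*_=bars('top',[(.49,.005)])[0]
pick(c,d)
E
```

```text
start
top [0.4905 0.0051] mean [0.4903 0.0046] ang4.9 L153 W24 n306
t32.3 [0.4909 0.0049 0.0053] F [-0.3  0.1 -0. ] w0.0920 g0.0
t33.4 [0.4905 0.005  0.005 ] F [-0.3 -0.6 -0.6] w0.0150 g40.0
t34.7 [0.4897 0.0052 0.2241] F [-0.7 -0.  -3.6] w0.0147 g40.0
```

```bash
python3 - <<'E'
from h import *
A,b=place(44,np.radians(30))
effector.release(); st()
env.movel(A-.14*tz(np.radians(30)),rate=.15); st()
p,d=snap('scene')
u,v=pix('scene',F(0,0,90)).astype(int)
cv2.imwrite('pics/p1.png',cv2.resize(p[v-55:v+55,u-75:u+75,::-1],None,fx=5,fy=5,interpolation=3))
for n in ['bar0','strap_end','notch0']:
    print(n,[(toF(r['at']).tolist(),np.round(r['at'],3).tolist(),round(r['score'],2)) for r in tip_of('scene',n)][:4])
E
```

```text
place 1 [ 1.03  0.62 -0.67  2.08  1.51  0.27 -1.23]Traceback (most recent call last):
  File "<stdin>", line 2, in <module>
  File "h.py", line 64, in place
    env.reach(A+[0,0,.16],b[2]); env.movel(A+[0,0,.03],rate=.12); st()
                                 ~~~~~~~~~^^^^^^^^^^^^^^^^^^^^^^
station.PlanningError: the arm cannot follow that straight line within its joint ranges
```

```bash
python3 - <<'E'
from h import *
s=st(); print(np.round(s['joint_positions'],2))
for a in(15,20,25,30):
  al=np.radians(a);yx=np.cos(al)*EX+np.sin(al)*EZ
  for h in(.16,.1,.05,0):
    A=F(44,0,74+h*1000)+.006*tz(al)
    for sg in(1,-1):
        q=solver.inverse_kinematics(A,R(sg*yx,tz(al))); print(a,h,sg,None if q is None else np.round(q,2))
E
```

```text
t36.2 [ 0.5716 -0.3127  0.2281] F [ 0.9  0.6 -2.3] w0.0149 g40.0
[ 0.07  0.24  0.48  2.04 -0.51  0.41  0.58]
15 0.16 1 [-0.01  0.35  0.59  1.84 -0.35  0.77  0.41]
15 0.16 -1 [ 1.36  0.74 -1.32  1.76  0.89  1.04  2.59]
15 0.1 1 [ 0.05  0.42  0.53  1.89 -0.42  0.66  0.48]
15 0.1 -1 [-0.45  0.88  1.41  1.92 -1.17  1.09 -2.09]
15 0.05 1 [ 0.09  0.49  0.49  1.92 -0.5   0.57  0.55]
15 0.05 -1 [-0.41  0.93  1.34  1.95 -1.27  1.04 -2.03]
15 0 1 [ 0.12  0.57  0.44  1.94 -0.6   0.48  0.64]
15 0 -1 [-0.34  0.89  1.17  1.97 -1.28  0.89 -2.  ]
20 0.16 1 [ 0.    0.31  0.57  1.91 -0.38  0.65  0.44]
20 0.16 -1 [ 1.4   0.69 -1.32  1.83  0.92  0.91  2.56]
20 0.1 1 [ 0.07  0.39  0.5   1.96 -0.48  0.54  0.54]
20 0.1 -1 [-0.46  0.77  1.35  1.99 -1.2   0.94 -2.04]
20 0.05 1 [ 0.12  0.46  0.44  1.99 -0.58  0.44  0.64]
20 0.05 -1 [-0.39  0.79  1.22  2.02 -1.28  0.85 -1.98]
20 0 1 [ 0.18  0.54  0.37  2.01 -0.71  0.35  0.76]
20 0 -1 [-0.25  0.74  0.98  2.03 -1.29  0.66 -1.94]
25 0.16 1 [ 0.03  0.27  0.54  1.98 -0.42  0.53  0.5 ]
25 0.16 -1 [ 1.44  0.65 -1.31  1.9   0.97  0.79  2.51]
25 0.1 1 [ 0.11  0.36  0.45  2.02 -0.56  0.41  0.63]
25 0.1 -1 [-0.44  0.66  1.25  2.05 -1.23  0.77 -1.97]
25 0.05 1 [ 0.19  0.43  0.35  2.05 -0.7   0.32  0.77]
25 0.05 -1 [-0.29  0.62  1.01  2.08 -1.28  0.6  -1.91]
25 0 1 [ 0.3   0.51  0.22  2.06 -0.86  0.21  0.93]
25 0 -1 [ 1.03  0.63 -0.69  2.02  1.11  0.34  2.31]
30 0.16 1 [ 0.07  0.24  0.48  2.04 -0.51  0.41  0.58]
30 0.16 -1 [ 0.07  0.24  0.48  2.04 -0.51  0.41  0.58]
30 0.1 1 [ 0.2   0.33  0.34  2.08 -0.7   0.29  0.77]
30 0.1 -1 [-0.34  0.5   1.05  2.11 -1.27  0.55 -1.89]
30 0.05 1 [ 0.34  0.41  0.17  2.1  -0.88  0.18  0.97]
30 0.05 -1 [ 1.05  0.52 -0.69  2.06  1.08  0.27  2.31]
30 0 1 [ 1.03  0.62 -0.67  2.08  1.51  0.27 -1.23]
30 0 -1 [ 1.03  0.62 -0.67  2.08  1.51  0.27  1.91]
```

```bash
python3 - <<'E'
from h import *
for cam in('scene','top'):
    p,d=snap(cam); c=viewer.camera_info(cam)
    u0,v0=pix(cam,F(112,0,90)).astype(int); pts=[]
    for v in range(v0-25,v0+25):
        for u in range(u0-25,u0+25):
            if d[v,u]>0:
                f=toF(world(cam,u,v,float(d[v,u])))
                if 95<f[0]<130 and abs(f[1])<40 and 40<f[2]<130: pts.append(f)
    pts=np.array(pts);print(cam,len(pts))
    for y in range(-40,40,5):
        q=pts[(pts[:,1]>=y)&(pts[:,1]<y+5)]
        if len(q): print(y,len(q),np.round(q.min(0)),np.round(q.max(0)))
E
```

```text
scene 141
-25 1 [102. -21.  79.] [102. -21.  79.]
-20 3 [103. -16.  63.] [122. -15.  80.]
-15 9 [101. -14.  42.] [122. -11.  93.]
-10 5 [102.  -9.  56.] [122.  -7.  78.]
-5 8 [101.  -4.  48.] [122.  -1.  91.]
0 6 [103.   1.  63.] [122.   4. 118.]
5 10 [101.   6.  42.] [122.   8. 120.]
10 9 [102.  11.  58.] [122.  15.  97.]
15 22 [101.  16.  71.] [122.  20. 128.]
20 17 [100.  21.  52.] [122.  25. 119.]
25 51 [101.  25.  42.] [122.  28.  93.]
top 84
-5 12 [102.  -5.  79.] [111.  -0. 126.]
0 13 [104.   0.  74.] [112.   5. 123.]
5 15 [100.   5.  79.] [112.  10. 127.]
10 16 [101.  10.  77.] [112.  15. 130.]
15 12 [104.  15.  78.] [120.  18. 114.]
20 16 [103.  20.  60.] [121.  25.  92.]
```

```bash
python3 - <<'E'
import re
s=open('h.py').read()
s=s.replace("def place(x,al,drop=2.0,y=0):","def place(x,al,drop=2.0,y=0,sg=1):").replace("    b=best(A,yx,tz(al)); print('place',b[1],np.round(b[3],2))\n    env.reach(A+[0,0,.16],b[2]);","    b=R(sg*yx,tz(al))\n    env.reach(A+[0,0,.14],b);")
open('h.py','w').write(s)
E
python3 - <<'E'
from h import *
al=np.radians(24)
A,b=place(44,al,4.)
effector.release(); st()
env.movel(A+np.array([0,0,.13]),rate=.15); st()
p,d=snap('scene')
u,v=pix('scene',F(0,0,90)).astype(int)
cv2.imwrite('pics/p1.png',cv2.resize(p[v-55:v+55,u-75:u+75,::-1],None,fx=5,fy=5,interpolation=3))
for n in ['bar0','strap_end','notch0']:
    print(n,[(toF(r['at']).tolist(),np.round(r['at'],3).tolist(),round(r['score'],2)) for r in tip_of('scene',n)][:4])
E
```

```text
t37.7 [ 0.5715 -0.3137  0.1014] F [ 0.1  0.3 -3. ] w0.0148 g40.0
0.02 [-0.6 -0.  -2.9]
0.012 [-0.2 -0.5 -2.8]
0.006 [-0.   0.3 -2.8]
0.003 [ 0.7  0.1 -2.6]
0 [ 0.1 -0.1 -2.7]
t39.2 [ 0.571  -0.3131  0.0702] F [ 0.1 -0.1 -2.7] w0.0148 g40.0
t40.4 [ 0.5711 -0.3132  0.0705] F [ 0.9  0.2 -0.1] w0.0921 g0.0
t41.4 [ 0.5706 -0.3128  0.1994] F [-0.1  0.6 -0.5] w0.0919 g0.0
bar0 [([-240.8, 481.6, 11.2], [0.464, 0.237, 0.011], 0.81), ([0.9, 3.7, 71.4], [0.53, -0.294, 0.071], 0.67), ([45.5, -1.1, 70.2], [0.57, -0.314, 0.07], 0.5)]
strap_end [([139.8, 1.9, 267.1], [0.66, -0.343, 0.267], 0.64)]
notch0 [([-40.9, 1.9, 70.3], [0.49, -0.282, 0.07], 0.94), ([43.8, 2.5, 71.5], [0.57, -0.31, 0.072], 0.65), ([40.6, 0.5, 72.9], [0.566, -0.311, 0.073], 0.6), ([2.1, 2.1, 69.8], [0.53, -0.296, 0.07], 0.59)]
```

View pics/p1.png

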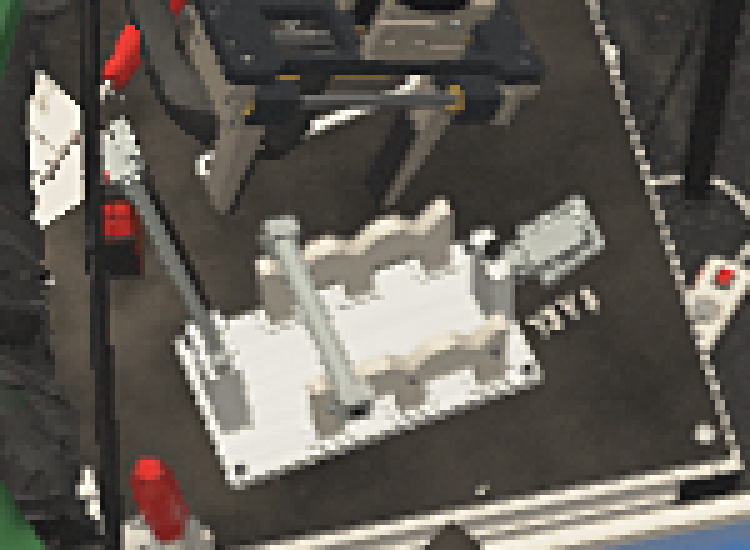

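The crop shows bar A seated in the hinge-side vee with its heads outside both saddles, at (280,235) and (350,408). Bar B goes to notch1 next.

```bash
python3 - <<'E'
from h import *
al=np.radians(15)
c,d,L,W,n=bars('top',[(.4605,.2365)])[0]
bars('scene',[(.4605,.2365)])
assert 148<L<162
p0=env.sense()['ee_pos']; env.movel(p0+[-.05,.1,.08])
pick(c,d)
A,b=place(0,al,6.5)
effector.release(); st()
env.movel(A+np.array([0,0,.15]),rate=.15); env.movel(A+np.array([-.05,.15,.25])); st()
p,d=snap('scene')
u,v=pix('scene',F(0,0,90)).astype(int)
cv2.imwrite('pics/p2.png',cv2.resize(p[v-55:v+55,u-75:u+75,::-1],None,fx=5,fy=5,interpolation=3))
for n in ['bar0','strap_end','loop_bar','lever_tip','loop_hinge']:
    print(n,[(toF(r['at']).tolist(),np.round(r['at'],3).tolist(),round(r['score'],2)) for r in tip_of('scene',n)][:4])
E
```

```text
top [0.4605 0.2365] mean [0.4602 0.2356] ang59.4 L156 W24 n323
scene [0.4607 0.236 ] mean [0.4618 0.2381] ang59.4 L155 W30 n357
t46.4 [0.4607 0.2366 0.0052] F [ 0.2 -0.9  0.7] w0.0917 g0.0
t47.6 [0.4608 0.2364 0.005 ] F [ 1.7 -0.2 -1.2] w0.0151 g40.0
t48.8 [0.4596 0.2361 0.2238] F [ 0.2 -0.3 -3. ] w0.0150 g40.0
t51.9 [ 0.5294 -0.2985  0.1034] F [ 0.3 -0.5 -3.6] w0.0149 g40.0
0.02 [-0.   0.4 -3.8]
0.012 [ 0.9  0.9 -3.5]
0.006 [ 0.6  0.4 -3.2]
0.003 [-0.1 -0.1 -3.3]
0 [-1.  -0.1 -3.7]
t53.4 [ 0.5288 -0.298   0.0725] F [-1.  -0.1 -3.7] w0.0149 g40.0
t54.6 [ 0.5289 -0.2981  0.0727] F [0.5 0.1 0.4] w0.0921 g0.0
t57.1 [ 0.4787 -0.1486  0.3223] F [-0.2 -0.2  0.2] w0.0918 g0.0
bar0 [([135.1, -165.6, 1.5], [0.599, -0.499, 0.002], 0.58), ([-1.1, 0.2, 72.0], [0.526, -0.297, 0.072], 0.49), ([-31.4, -198.5, -0.4], [0.431, -0.474, -0.0], 0.34)]
strap_end [([143.8, 2.2, 273.6], [0.664, -0.344, 0.274], 0.82)]
loop_bar [([-142.5, -2.4, 73.4], [0.392, -0.252, 0.073], 0.48)]
lever_tip []
loop_hinge [([-108.4, 4.0, 59.3], [0.427, -0.257, 0.059], 0.46)]
```

View pics/p2.png

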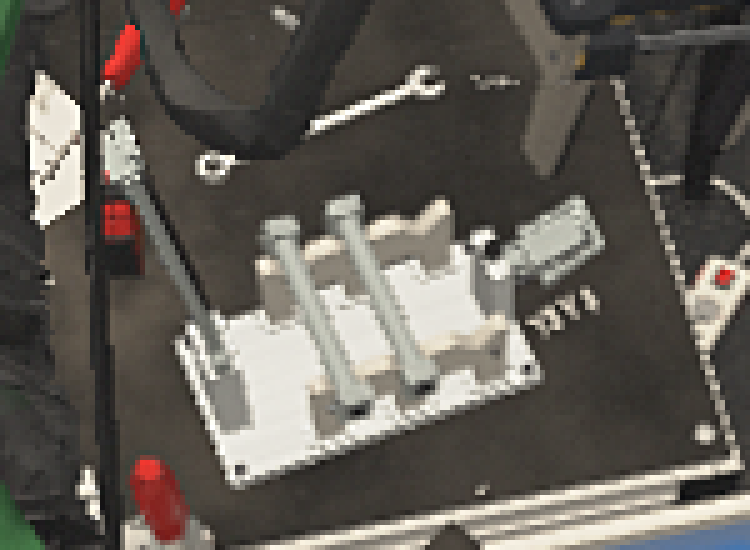

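Both bars are seated, in the middle and hinge-side vees, with heads outside the saddles. Next, the strap: pinch it at its sides, draw it over, then press it down from above.

```bash
python3 - <<'E'
from h import *
ph=np.linspace(1.73,.6,9); tl=np.interp(ph,[.6,1.73],[.2,.7]); s=-1
ok=[solver.inverse_kinematics(strap_tcp(p,163,t,12),R(s*EY,tz(t))) is not None for p,t in zip(ph,tl)];print(ok)
r0=R(s*EY,tz(.7)); P=strap_tcp(1.73,163,.7,12)
env.reach(P-.13*tz(.7),r0); env.movel(P,rate=.1); st()
effector.grasp(20); st()
for p,t in list(zip(ph,tl))[1:]:
    env.movel(strap_tcp(p,163,t,12),R(s*EY,tz(t)),rate=.12); f=env.sense()
    print(round(p,2),np.round(f['wrist_force'],1),round(f['gripper_width'],4))
effector.release(); e=st()
env.movel(e['ee_pos']-.12*tz(tl[-1])); effector.grasp(5)
for n in ['strap_end','keeper']:
    snap('scene'); print(n,[(toF(r['at']).tolist(),round(r['score'],2)) for r in tip_of('scene',n)][:3])
E
```

```text
[True, True, True, True, True, True, True, True, True]
t59.7 [ 0.6645 -0.3467  0.2404] F [-0.6 -0.5  0.2] w0.0921 g0.0
t60.6 [ 0.6646 -0.3463  0.2397] F [0.9 0.8 0.7] w0.0318 g20.0
1.59 [-3.1  1.7  2.2] 0.0317
1.45 [-4.5  2.9  1.1] 0.0321
1.31 [-2.6  3.7  2.1] 0.0316
1.16 [-3.3  4.3  7.1] 0.0314
1.02 [-6.3  6.6 12.1] 0.0319
0.88 [-9.3  8.6 15.4] 0.0319
0.74 [-11.9   8.2  14.2] 0.0319
0.6 [-11.3   7.9   7.2] 0.0312
t64.4 [ 0.5085 -0.2907  0.1683] F [-0.1  0.5  0.2] w0.0917 g0.0
strap_end [([-20.5, 0.1, 208.8], 0.63)]
keeper [([-41.1, -3.1, 218.9], 0.93)]
```

```bash
python3 - <<'E'
from h import *
s=-1
def T(p,r=150,dz=0): return F(112-r*np.cos(p)+4*np.sin(p)+10,0,88+r*np.sin(p)+4*np.cos(p)+dz)
env.movel(T(.85,dz=25),R(s*EY)); st()
for p in [*np.linspace(.8,.1,8),.06,.03,.01,0,-.01]:
    env.movel(T(p),rate=.1 if p>.05 else .04); f=env.sense()['wrist_force']; print(round(p,2),np.round(f,1))
    if p<.05 and f[2]>12: break
e=st(); env.movel(e['ee_pos']+[0,0,.1]); effector.release()
env.movel(F(-60,60,250))
p,d=snap('scene')
u,v=pix('scene',F(0,0,90)).astype(int)
cv2.imwrite('pics/p3.png',cv2.resize(p[v-55:v+55,u-75:u+75,::-1],None,fx=5,fy=5,interpolation=3))
for n in ['strap_end','keeper','bar0','loop_bar','lever_tip','loop_hinge','lever_pivot']:
    print(n,[(toF(r['at']).tolist(),round(r['score'],2)) for r in tip_of('scene',n)][:3])
E
```

```text
t67.7 [ 0.5511 -0.3068  0.2285] F [-0.4 -0.2  0.3] w0.0002 g0.0
0.8 [ 0.2 -0.3  0.4]
0.7 [-0.2 -0.1 -0.1]
0.6 [-0.7 -0.7  0.7]
0.5 [ 0.5 -0.2 -0.1]
0.4 [0.4 0.  0.5]
0.3 [ 0.5 -0.3 -0.4]
0.2 [0.3 0.9 0.9]
0.1 [-0.9  0.7 -0.5]
0.06 [0.9 0.5 0.8]
0.03 [-0.9  0.   0.3]
0.01 [-0.4  0.7  0.5]
0 [-1.   1.5  4.6]
-0.01 [-4.1  3.6 17.2]
t71.5 [ 0.5014 -0.2883  0.0923] F [-4.1  3.6 17.2] w0.0005 g8.6
strap_end [([-68.9, 0.2, 90.2], 0.76)]
keeper [([-91.2, -4.3, 82.5], 0.63), ([43.3, 0.5, 73.2], 0.19)]
bar0 [([42.0, 0.3, 72.1], 0.74), ([0.7, -1.4, 72.0], 0.74)]
loop_bar [([-142.6, 1.6, 72.0], 0.36), ([43.8, 1.8, 71.4], 0.25)]
lever_tip [([-135.2, 1.5, 79.0], 0.42)]
loop_hinge [([-109.7, 4.0, 57.6], 0.62)]
lever_pivot [([-95.7, -0.3, 55.3], 0.7)]
```

View pics/p3.png

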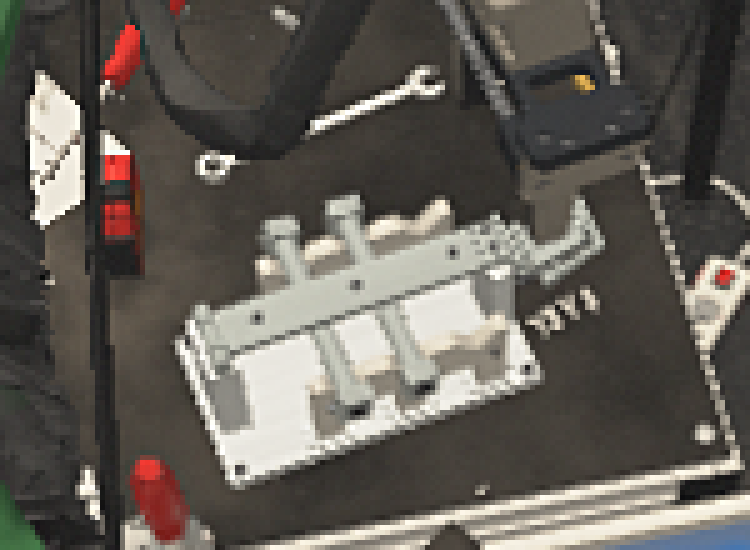

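The strap is down level on both bars and the loop is lying on the lever, with its bar at (580,240). Now I'll hook the loop.

```bash
python3 - <<'E'
from h import *
def T(a,r=36): return F(-108.9-r*np.sin(a),0,61.4+r*np.cos(a)-12)
s=-1
env.movel(T(1.)+[0,0,.1],R(s*EY)); env.movel(T(1.),rate=.1); st()
effector.grasp(8); st()
for a in np.linspace(.9,-.45,10):
    env.movel(T(a),rate=.08); f=env.sense(); print(round(a,2),np.round(f['wrist_force'],1),round(f['gripper_width'],4))
effector.release(); e=st()
env.movel(e['ee_pos']+[0,0,.1]); env.movel(F(-60,70,250))
p,d=snap('scene')
u,v=pix('scene',F(-90,0,80)).astype(int)
cv2.imwrite('pics/p4.png',cv2.resize(p[v-35:v+35,u-45:u+45,::-1],None,fx=8,fy=8,interpolation=3))
for n in ['strap_end','keeper','loop_bar','lever_tip','loop_hinge']:
    print(n,[(toF(r['at']).tolist(),round(r['score'],2)) for r in tip_of('scene',n)][:3])
E
```

```text
t77.0 [ 0.3968 -0.2508  0.0693] F [-1.  -0.2 -0.7] w0.0920 g0.0
t77.8 [ 0.3964 -0.2504  0.0688] F [-0.6  0.4  1. ] w0.0435 g8.0
0.9 [-1.1  0.5  1.4] 0.0433
0.75 [-3.8  1.4  3.2] 0.0435
0.6 [-2.2  1.6  3.4] 0.0433
0.45 [-1.6  1.3  2.7] 0.0433
0.3 [-1.1  2.4  2.7] 0.0435
0.15 [-0.8  2.2  1.8] 0.0432
-0.0 [-0.3  1.7  2.4] 0.0434
-0.15 [-0.4  1.6  1.9] 0.043
-0.3 [0.  1.4 1.2] 0.0437
-0.45 [0.2 1.6 1.3] 0.0437
t81.1 [ 0.4397 -0.2661  0.0818] F [ 0.2 -0.3  0.3] w0.0919 g0.0
strap_end [([-68.7, -1.1, 88.4], 0.66), ([3.8, 1.7, 71.5], 0.46)]
keeper [([-91.0, -0.6, 80.7], 0.56)]
loop_bar [([-87.1, 0.5, 87.8], 0.42)]
lever_tip [([130.9, -165.2, 2.4], 0.56), ([-138.9, 3.5, 75.5], 0.53)]
loop_hinge [([-109.5, 2.3, 56.2], 0.51)]
```

View pics/p4.png

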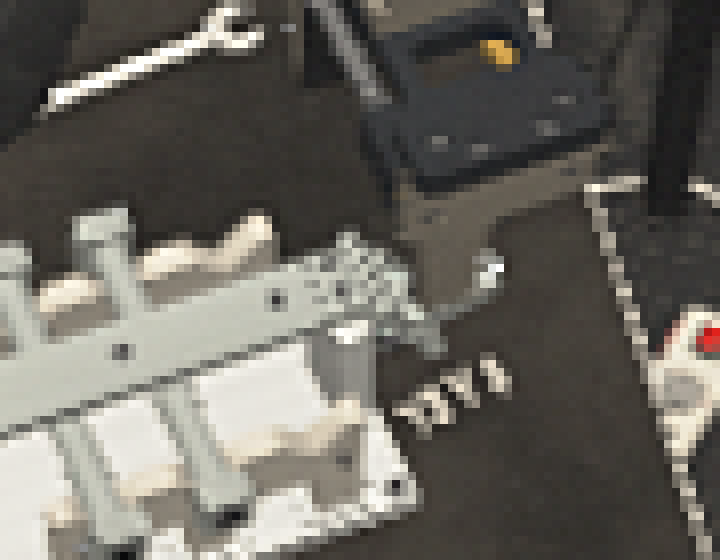

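The loop is hooked over the keeper at about (410,300) in the crop, and the lever is still up. Now I'll push the lever down: first on its tab, then on its outer face.

```bash
python3 - <<'E'
from h import *
pv=np.array([-96,56.])
dr=lambda L:np.array([-np.sin(L),-np.cos(L)]); nn=lambda L:np.array([-np.cos(L),np.sin(L)])
def T1(L): k=pv+49.5*dr(L)+16*nn(L); return F(k[0]+4,0,k[1])
def T2(L,r=33): k=pv+r*dr(L)+7*nn(L); return F(k[0]-10,0,k[1])
s=-1
effector.grasp(5)
env.movel(T1(2.0)+[0,0,.08],R(s*EY))
env.movel(T1(2.05)+[0,0,.01],rate=.1); st()
def go(P,L,rate):
    env.movel(P,rate=rate); f=env.sense()['wrist_force']; print(round(L,2),np.round(f,1)); return np.linalg.norm(f)>35
for L in np.arange(1.95,.89,-.15):
    if go(T1(L),L,.08): break
else:
  for L in [.85,.7,.55,.45,.37,.3,.24,.18,.1,.03,-.03]:
    if go(T2(L),L,.05): break
e=st()
p,d=snap('scene')
u,v=pix('scene',F(-90,0,80)).astype(int)
cv2.imwrite('pics/p5.png',cv2.resize(p[v-35:v+35,u-45:u+45,::-1],None,fx=8,fy=8,interpolation=3))
for n in ['lever_tip','loop_bar','loop_hinge','keeper']:
    print(n,[(toF(r['at']).tolist(),round(r['score'],2)) for r in tip_of('scene',n)][:3])
E
```

```text
t86.2 [ 0.4067 -0.2545  0.1034] F [ 0.1 -0.2 -0.1] w0.0007 g0.0
1.95 [-0.6  0.4  0.1]
1.8 [ 0.7 -0.3 -0.7]
1.65 [0.3 0.  0. ]
1.5 [-0.7 -0.3 -0.7]
1.35 [ 1.4  0.3 -0.7]
1.2 [-0.2 -0.2 -0.4]
1.05 [-0.5 -0.2  0.9]
0.9 [ 0.  -0.4 -0.1]
0.85 [-0.3 -0.9  1.2]
0.7 [-0.1 -0.1  0.4]
0.55 [-0.5 -0.5  0.4]
0.45 [-0.4  0.1 -0.3]
0.37 [-0.9  0.1  0.5]
0.3 [-0.7 -0.2  0.2]
0.24 [ 0.3 -0.1  0.6]
0.18 [ 0.3 -0.4  0.1]
0.1 [-0.7 -0.5  0.5]
0.03 [-0.1 -0.3 -0.5]
-0.03 [-0.4  0.3 -0.8]
t91.0 [ 0.4217 -0.2596  0.0227] F [-0.4  0.3 -0.8] w0.0005 g0.5
lever_tip [([-102.2, 3.8, 8.4], 0.5), ([44.1, 2.3, 70.0], 0.43), ([4.5, 4.8, 72.4], 0.37)]
loop_bar []
loop_hinge [([-93.1, 6.1, 41.8], 0.59)]
keeper [([-91.4, -2.7, 81.6], 0.75), ([41.0, 2.2, 69.9], 0.59)]
```

```bash
python3 - <<'E'
from h import *
e=env.sense()['ee_pos']; env.movel(e-.04*EX); env.movel(e-.04*EX+[0,0,.15]); env.movel(F(-60,90,280))
for cam,k in(('scene',(-95,0,60)),('top',(-95,0,60))):
    p,d=snap(cam); u,v=pix(cam,F(*k)).astype(int)
    cv2.imwrite(f'pics/p6{cam}.png',cv2.resize(p[v-30:v+30,u-40:u+40,::-1],None,fx=9,fy=9,interpolation=3))
    for n in ['lever_tip','loop_bar','loop_hinge','keeper','strap_end']:
        print(n,[(toF(r['at']).tolist(),round(r['score'],2)) for r in tip_of(cam,n)][:3])
E
```

```text
lever_tip [([-101.6, 2.7, 8.0], 0.39)]
loop_bar [([-102.8, 3.4, 7.2], 0.64), ([-89.1, -1.2, 84.8], 0.46)]
loop_hinge [([-94.1, 2.6, 46.3], 0.39)]
keeper [([-91.3, -1.7, 81.4], 0.89)]
strap_end [([-67.5, 0.5, 87.7], 0.61)]
lever_tip [([-101.8, -4.8, 6.9], 0.53)]
loop_bar [([-92.2, -0.2, 86.1], 0.5)]
loop_hinge [([-92.8, -3.3, 47.0], 0.58)]
keeper [([-87.9, 1.4, 85.3], 0.51)]
strap_end [([-73.1, -1.8, 84.9], 0.47)]
```

View pics/p6scene.png

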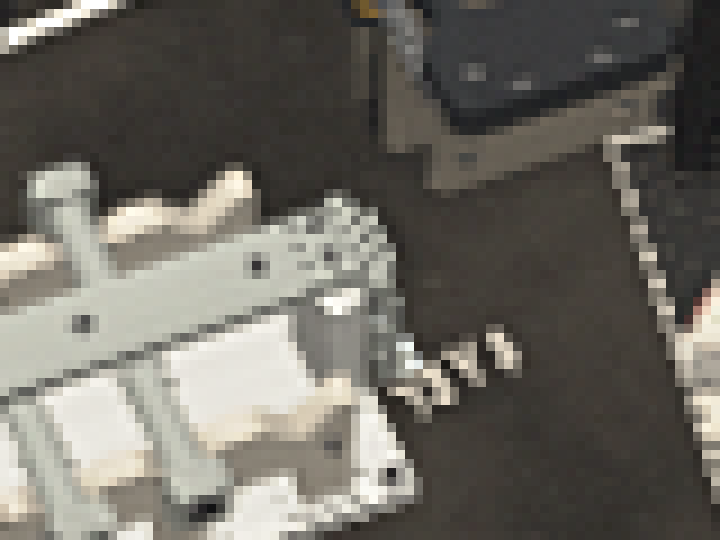

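View pics/p6top.png

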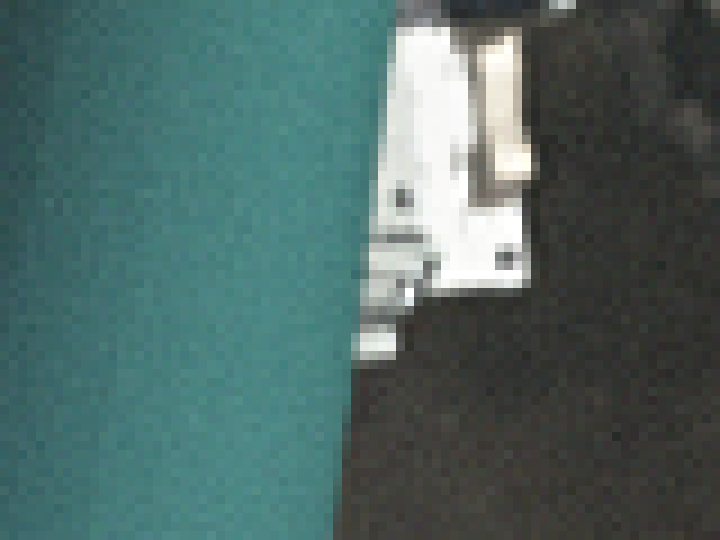

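```bash
python3 - <<'E'
from h import *
for cam in('scene','top'):
    p,d=snap(cam); u0,v0=pix(cam,F(-95,0,80)).astype(int); pts=[]
    for v in range(v0-25,v0+25):
        for u in range(u0-25,u0+25):
            if d[v,u]>0:
                f=toF(world(cam,u,v,float(d[v,u])))
                if -150<f[0]<-78 and abs(f[1])<28 and f[2]>14: pts.append(f)
    pts=np.array(pts); print(cam,pts[np.argsort(pts[:,0])][:26].astype(int).tolist())
    for P in [(-91,0,89),(-91,19,86),(-91,-19,86),(-103,0,75),(-103,19,75)]: print(P,pix(cam,F(*P)).round(1)-[u0-0,v0])
E
```

```text
scene [[-140, 26, 25], [-138, 22, 27], [-131, 16, 16], [-122, 27, 25], [-120, 23, 26], [-115, 19, 18], [-107, 26, 26], [-106, 22, 21], [-105, 26, 15], [-102, 14, 17], [-101, 15, 31], [-101, 13, 58], [-101, 14, 43], [-101, 16, 39], [-100, 16, 52], [-100, -10, 84], [-99, 17, 59], [-99, 0, 86], [-98, 8, 87], [-97, 11, 85], [-97, 11, 81], [-97, 3, 87], [-97, 3, 82], [-97, -3, 89], [-96, -2, 85], [-96, 25, 43]]
(-91, 0, 89) [-0.3 -0.5]
(-91, 19, 86) [2.  4.6]
(-91, -19, 86) [-2.6 -4.4]
(-103, 0, 75) [3.  0.9]
(-103, 19, 75) [5.3 5.4]
top [[-103, -2, 31], [-103, -5, 30], [-102, 2, 49], [-102, -7, 42], [-102, -1, 44], [-102, -11, 39], [-102, -10, 22], [-102, 0, 26], [-101, -4, 40], [-101, 0, 58], [-101, -6, 51], [-100, -10, 48], [-100, 2, 52], [-100, -14, 59], [-100, -4, 47], [-99, -2, 64], [-99, -11, 60], [-99, -5, 62], [-99, 0, 63], [-99, 3, 64], [-98, -9, 52], [-98, 0, 87], [-98, -9, 83], [-98, 3, 89], [-97, -6, 82], [-97, -3, 84]]
(-91, 0, 89) [ 0.9 -1.4]
(-91, 19, 86) [-5.6 -0.7]
(-91, -19, 86) [ 7.3 -1.8]
(-103, 0, 75) [0.8 3.5]
(-103, 19, 75) [-5.6  4. ]
```

The lever face stands vertical at x about −102 mm, from z 17 to 58, so it is home. The loop's bar is in the keeper, with nothing outside the lip. The bars and strap are in place, so I'm handing in.

```bash
python3 - <<'E'
from h import *
for n in ['bar0','tape_measure','spanner_13','corner_bracket','strap_end']:
    snap('scene'); print(n,[(toF(r['at']).tolist(),np.round(r['at'],3).tolist(),round(r['score'],2)) for r in tip_of('scene',n)][:3])
st(); print(workorder.finish_job())
E
```

```text
bar0 [([2.1, -4.3, 73.4], [0.528, -0.302, 0.073], 0.64), ([41.5, 3.5, 72.1], [0.568, -0.308, 0.072], 0.54), ([-93.7, 2.4, 60.5], [0.44, -0.264, 0.06], 0.27)]
tape_measure [([131.9, -164.5, 3.1], [0.596, -0.497, 0.003], 0.48)]
spanner_13 [([-29.2, -197.9, 0.6], [0.433, -0.474, 0.001], 0.63), ([-42.8, 2.7, 69.6], [0.488, -0.281, 0.07], 0.15)]
corner_bracket [([-90.4, 2.8, 61.5], [0.443, -0.264, 0.062], 0.7), ([46.9, 1.0, 70.5], [0.572, -0.312, 0.07], 0.41), ([196.5, 85.0, 0.6], [0.741, -0.284, 0.001], 0.36)]
strap_end [([-65.6, 0.8, 86.1], [0.466, -0.275, 0.086], 0.95)]
t95.3 [ 0.5014 -0.1926  0.28  ] F [ 0.1  0.  -0. ] w0.0007 g0.0
the job is handed in; nothing more can be done
None
```

The job is handed in at about 95 s: the two bars found lie in the middle and hinge-side notches, strap down, loop on the keeper, lever fully home and the bystanders where they were, though the wrist force never showed the lever's toggle, so the hooked loop is judged from the camera depth.

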